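# Repack the water-test kit caddy

### The arm

A 6-joint arm with a two-finger parallel gripper is mounted at the origin on a cart in front of the work surface, level with it; the furniture and walls round the work are solid. World frame = base frame: x ahead of the robot, y to its left, z up, the work surface at z = 0. Lengths are in mm, angles in degrees, forces in N, time in s.
With the tool pointing down it reaches from about 300 to 850 mm from the base axis. Payload 4.2 kg.
Tool frame: the origin (TCP) lies between the finger pads; the fingertips stand 14 mm ahead of it and the grasp point (between the pads) lies 5 mm behind it; z points along the fingers, y is the line along which they close (so a half turn about z gives the same grasp; the last joint's range is limited). The gripper opens to 91 mm and grips with 3 to 60 N. Pads are 32 mm wide; open, the fingers measure 118 mm over their backs; the gripper's body (76 mm by 178 mm) begins 60 mm behind the grasp point.
Start: joints at [-76.719, 18.312, 89.639, -0, 72.044, -1.146], TCP at [143.263, -556.886, 190.676] pointing down, gripper open.
Joint ranges: [-177.97, 177.97], [-48.28, 115.42], [12.27, 149.76], [-77.06, 257.06], [2.81, 150.46], [-146.56, 146.56]. Speed limits (degrees/s): [147.25, 147.25, 180, 180, 180, 180].

### API

Orientations are given as [roll, pitch, yaw] about the fixed x, y, z axes, in that order (R = Rz(yaw) Ry(pitch) Rx(roll)).
In Python, from workcell import * gives the robot as it stands. The module is installed in compiled form; this text tells all that it offers.
- The arm moves only by the tool send_rows, never from a script. Its argument "deltas" is a list of rows, each a list of 2 entries, a list of its own where there are three numbers: the shift along the tool's x, y, z normalised to -1 to 1, where 1 is 0.5 m, then the turn, a rotation vector about the tool's x, y, z normalised to -1 to 1, where 1 is 0.5 rad. A call has 1 to 10 rows; each row shifts and turns the commanded pose from where the row before left it, along the tool's axes as they then stand; what a row does not reach is not made up. A row lasts 1/10 s, in which the tool goes at most 50 mm and 8.59 degrees, less where a joint would pass 70% of its speed; a pose out of reach is approached as far as the arm can. A call with a number of a shift or a turn outside -1 to 1 is refused whole. A call with a gripper value outside its range is refused whole. "grip" is the closure, from 0 (fully open) to 1 (shut), set as the call begins (left out, the last holds). The fingers move at their own pace and stop on an object; "grip_force" is the grip in N (left out, the last holds). Time passes only in rows, so rows that do not move let the fingers close. It gives the time, the measured TCP pose, the force, the opening and the grip force at its end, in the units of the state.
- state(): the state, without advancing time (a new reading comes with each control period).
- grab_frame(name): name is "side" or "top"; returns the picture (420x560x3 uint8, red, green, blue); there is no depth.
- calibration(name): a dict with "mtx" (3x3 intrinsics, pixels), "D" ([k1, k2, p1, p2, k3] as OpenCV has them; the pictures are not rectified), "R" (3x3) and "t" (3): a world point X has camera coordinates R X + t. Camera axes: x right, y down, z forward; pixel columns grow to the right and rows downward; lengths in mm; the calibration is good to about 2 mm. A picture is of the moment at which its call begins. calibration takes no time and is no camera call.
- job_done(): hands the job in; it is judged then, once.
Trained networks look in the newest picture that a camera, given by its name, has taken for a name from the list of things; names that differ only in an ending like _2 or _b are one class to them, and where a whole thing is asked for, a point or a joint stands for the part that bears it (a point fixed in the world has none). Each returns a list of dicts, best first, with "p" (0 to 1); they miss things now and then, are a little off and sometimes report something else, mostly with a low value. They report only what shows in the picture. A call takes as long as a camera call. They do not tell look-alikes from the thing itself.
- trace(camera, label): "pixels" (420x560 bool, what is visible of it) and "bbox" ([left, top, width, height] in pixels, round what is visible of it).
The state is a dict: "time_s": time; "qpos": joint angles; "qvel": joint speeds; "effort": joint torques, N m; "ee_pos": TCP position; "ee_rot": TCP orientation; "force": force on the tool from outside, world axes, zero at the start; "torque": the same for the moment, N m; "gripper_width": finger opening in mm; "gripper_force": force on a finger pad.
Only numpy, scipy, OpenCV 4.12 (cv2) and the standard library are available. Lean on these libraries where they do the work, as an engineer would, in place of code of your own. Each camera call takes 0.05 s, during which the arm holds its last target. There are 200 camera calls.

### The job

Repack the water-test kit: stand each of the three capped reagent bottles upright in the caddy well of the colour of its cap (red in red, blue in blue, white in white), and lay the flat teal-and-white test-strip carton flat in the long bay at the end of the caddy. Set everything down rather than dropping it and keep the bottles upright. The open white bottle and the thick green-and-white carton do not belong to the kit: leave them standing where they are.

Things in the scene. Friction and masses are not known exactly. Their poses are not given: they have to be found in the camera images.
- red_cap_bottle: small white plastic sample bottle with a bright red screw cap and a red label band: 29 mm diameter, 64 mm tall, standing. Origin at the centre of its underside, z up along the bottle. The body is 28 mm wide up to about 45 mm, the cap 24 mm wide; grip it from above with the fingertips about 30 mm above its underside.
- blue_cap_bottle: the same kind of bottle with a blue screw cap and a blue label band, slightly smaller: 27 mm diameter, 60 mm tall. Origin at the centre of its underside, z up. Grip as the red one.
- white_cap_bottle: the same kind of bottle with a ribbed white screw cap and a green label band: 29 mm diameter, 64 mm tall. Origin at the centre of its underside, z up. Grip as the red one.
- strip_carton: flat small test-strip carton, white with teal ends, lying flat: 35 mm along its x, 85 mm along its y, 22 mm high. Origin at the centre of its underside, z up. Grip it across its 35 mm width (its x) by the upper 10 mm of its sides.
- well_red: red round plastic well (cup) fixed in the caddy, for the bottle with the red cap. Inner diameter 42 mm, widening to 50 mm at the mouth. Origin: centre of its underside, 6 mm above the table; floor 4 mm and rim 26 mm above the origin. Axes as the caddy's. The order of the three wells in the caddy's row varies; they stand 62 mm apart, centre to centre.
- well_blue: blue well of the same shape, for the bottle with the blue cap. Same origin and sizes as well_red.
- well_white: white well of the same shape, for the bottle with the white cap. Same origin and sizes as well_red.
- caddy: dark grey tray 104 mm along its x, 320 mm along its y, fixed. Origin: centre of its underside. Three wells stand in a row at x = 0, y = -127, -65 and -3 mm. At its +y end the long bay, lined light grey, for the strip carton: inside 51 mm along x, 101 mm along y, centre at x = 0, y = +95 mm; floor 6 mm, rails 14 mm, tray rim 12 mm above the table.
- open_bottle: look-alike that does not belong: a larger plain white bottle without cap or label, 37 mm diameter, 74 mm tall, standing. Origin at the centre of its underside. Leave it.
- green_carton: look-alike that does not belong: a thick green-and-white reagent carton, 45 x 75 mm and 60 mm high (x, y, z). Origin at the centre of its underside. Leave it.
Things that resemble listed ones, but are neither listed nor needed, are in the scene too. What is shaped like the red_cap_bottle but yellow is not meant.

How it is judged (in metres and radians):
At the end, for the whole second after the job is handed in: Capped bottles upright (0.17 rad) on the floor of the well of their cap's colour (12 mm from its axis, underside under 9 mm over its origin); strip carton flat on the bay floor (12 mm from the bay's centre); all released, at rest; open bottle and green carton within 3 cm of their starts (horizontal distance between red_cap_bottle and well_red below 0.012 m and z of red_cap_bottle in the frame of well_red below 0.009 m and angle between each of red_cap_bottle, blue_cap_bottle, white_cap_bottle's own z axis and vertical below 0.17 rad and horizontal distance between blue_cap_bottle and well_blue below 0.012 m and z of blue_cap_bottle in the frame of well_blue below 0.009 m and horizontal distance between white_cap_bottle and well_white below 0.012 m and z of white_cap_bottle in the frame of well_white below 0.009 m and x of strip_carton in the frame of caddy between -0.012 and 0.012 m and y of strip_carton in the frame of caddy between 0.083 and 0.107 m and z of strip_carton in the frame of caddy below 0.01 m and angle between strip_carton's own z axis and vertical below 0.08 rad and linear speed of each of red_cap_bottle, blue_cap_bottle, white_cap_bottle, strip_carton below 0.02 m/s and distance of each of open_bottle, green_carton from where it was at the start of the episode below 0.03 m and angle between each of open_bottle, green_carton's own z axis and vertical below 0.15 rad); the robot touches nothing.
It fails at once if the open bottle, which does not belong, is shifted by more than 3 cm or tipped (distance of open_bottle from where it was at the start of the episode above 0.03 m or angle between open_bottle's own z axis and vertical above 0.4 rad).
It fails at once if the green carton, which does not belong, is shifted by more than 3 cm or tipped (distance of green_carton from where it was at the start of the episode above 0.03 m or angle between green_carton's own z axis and vertical above 0.4 rad).
It fails at once if a reagent bottle is knocked or laid over (angle between any of red_cap_bottle, blue_cap_bottle, white_cap_bottle's own z axis and vertical above 0.8 rad).
It fails at once if a bottle or the strip carton is dropped: in free fall with its underside more than 6 cm above the table ((height (world z) of red_cap_bottle above 0.06 m and contact force between red_cap_bottle and anything else below 0.005 N) or (height (world z) of blue_cap_bottle above 0.06 m and contact force between blue_cap_bottle and anything else below 0.005 N) or (height (world z) of white_cap_bottle above 0.06 m and contact force between white_cap_bottle and anything else below 0.005 N) or (height (world z) of strip_carton above 0.06 m and contact force between strip_carton and anything else below 0.005 N)).
It also fails if it takes over 96 s, if anything falls off the work surface, if the arm or the gripper's body presses on something with over 40 N, if the wrist force passes 120 N, or if a joint passes its speed limit or range.

## Working session

There is one attempt and no reset: what is moved stays moved. The work goes in short steps, Python scripts to look and compute and a tool call to move; the robot and the scene stay as the last step left them, time stands still between calls to the robot, and variables do not carry over. Pictures are saved under pics/ and viewed, at most 14 in all, crops included, and the job is handed in when it is done.

Besides the shell and the picture viewer there is one more tool, called after "Request:" as name([rows], argument=value, ...), one row to a line, values as JSON. send_rows: Moves the arm, as the interface text tells. Scaled input: -1 to 1 covers 0.5 m each way for a shift and 0.5 rad each way for a turn. Its arguments: {"type":"object","properties":{"deltas":{"type":"array","items":{"type":"array"}},"grip":{"type":"number"},"grip_force":{"type":"number"}},"required":["deltas"]}

```bash
mkdir -p pics
python3 - <<'E'
from workcell import *
import cv2
for n in("top","side"):
    cv2.imwrite(f"pics/{n}0.png",grab_frame(n)[:,:,::-1]); c=calibration(n); print(n,c)
print(state())
E
```

```text
top {'mtx': array([[529.20530091,   0.        , 276.25428829],
       [  0.        , 529.20530091, 212.93957361],
       [  0.        ,   0.        ,   1.        ]]), 'D': array([-0.02148935,  0.        ,  0.        ,  0.        ,  0.        ]), 'R': array([[ 0.02835871, -0.99957004,  0.00745122],
       [-0.98563515, -0.02920337, -0.16634454],
       [ 0.16649062, -0.00262687, -0.98603954]]), 't': array([   7.00209682,  528.66155006, 1204.02653431])}
side {'mtx': array([[468.70507306,   0.        , 281.47729152],
       [  0.        , 468.70507306, 203.50114752],
       [  0.        ,   0.        ,   1.        ]]), 'D': array([0.02924489, 0.        , 0.        , 0.        , 0.        ]), 'R': array([[-0.9524645 , -0.30373387,  0.02360326],
       [-0.15745877,  0.42447763, -0.89164201],
       [ 0.26080282, -0.85297391, -0.45212543]]), 't': array([ 537.59463114,  106.77792681, 1068.1580553 ])}
{'time_s': 0.1, 'qpos': array([-7.67162270e+01,  1.83472333e+01,  8.96997958e+01,  3.38916704e-04,
        7.20444174e+01, -1.14545474e+00]), 'qvel': array([ 0.01786047, -0.12202822, -0.11952229, -0.03877292, -0.05973438,
       -0.12788741]), 'effort': array([ 1.31659399e-04, -4.13331771e+01, -2.32509291e+01,  7.28718191e-02,
        4.21630964e-02, -5.37451956e-05]), 'ee_pos': array([ 143.17392697, -556.37749402,  189.9092838 ]), 'ee_rot': array([-1.79908578e+02, -2.15025055e-03,  1.44291213e+01]), 'force': array([ 0.04397975, -0.14432768,  0.46876089]), 'torque': array([-0.03540219, -0.03329299, -0.04472827]), 'gripper_force': 0.0, 'gripper_width': 91.3561168814464}
```

View pics/top0.png

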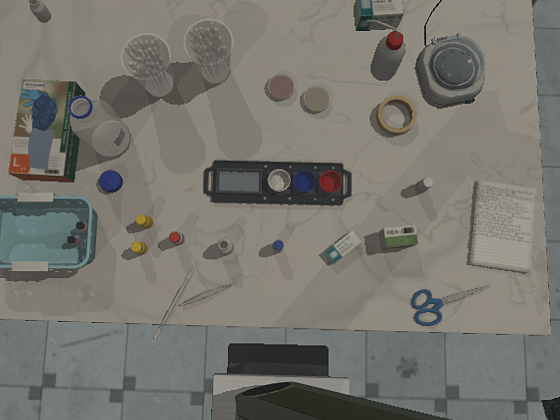

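View pics/side0.png

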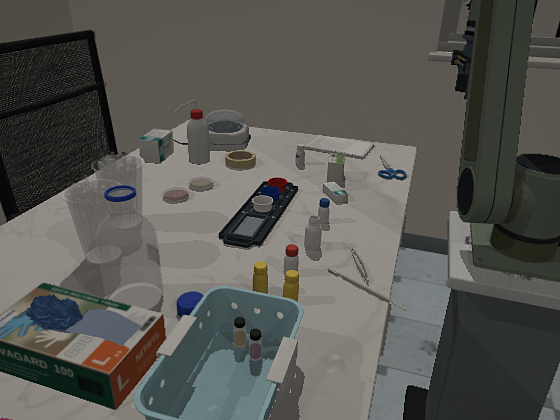

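Top: the red cap is at (175,238), yellow decoys at (143,220) and (138,247), and the blue cap at (278,246). White candidates are (225,246), probably the open one, and (425,184). The strip carton is at (341,247), the green carton at (400,236), and the caddy at (278,182) with its bay on the left. Next, one close crop and the measurements.

```bash
cat > h.py <<'E'
from workcell import *
import cv2, numpy as np
C={n:calibration(n) for n in("top","side")}
def w2p(n,X):
    c=C[n]; return cv2.projectPoints(np.float64(X).reshape(-1,1,3),cv2.Rodrigues(c["R"])[0],c["t"],c["mtx"],c["D"])[0].reshape(-1,2)
def p2w(n,uv,z):
    c=C[n]; p=cv2.undistortPoints(np.float64(uv).reshape(-1,1,2),c["mtx"],c["D"]).reshape(-1,2)
    d=np.c_[p,np.ones(len(p))]@c["R"]; o=-c["R"].T@c["t"]; s=(z-o[2])/d[:,2]
    return (o+d*s[:,None])[:,:2]
E
python3 - <<'E'
from h import *
a=cv2.imread("pics/top0.png"); b=cv2.imread("pics/side0.png")
z=lambda i,x,y,w,h:cv2.resize(i[y:y+h,x:x+w],(400,300),interpolation=cv2.INTER_CUBIC)
cv2.imwrite("pics/crop1.png",np.vstack([np.hstack([z(a,160,195,160,120*3//4+30),z(a,320,165,120,90)]),np.hstack([z(b,240,170,120,90),z(b,280,130,80,60)])]))
grab_frame("top");grab_frame("side")
for l in "red_cap_bottle blue_cap_bottle white_cap_bottle open_bottle strip_carton green_carton caddy well_red well_blue well_white".split():
    for n in("top","side"):
        for r in trace(n,l)[:4]:
            m=r["pixels"]; v,u=np.nonzero(m); print(l,n,round(r["p"],2),r["bbox"],u.mean().round(1),v.mean().round(1),len(u))
            if n=="top" and l in("caddy","strip_carton","green_carton"):
                print("   rect",cv2.minAreaRect(np.c_[u,v].astype(np.float32)))
E
```

```text
red_cap_bottle top 0.53 [129.8, 244.7, 17.8, 9.5] 138.6 246.8 163
red_cap_bottle top 0.47 [135.0, 213.0, 18.1, 10.3] 144.1 220.4 156
red_cap_bottle top 0.44 [170.1, 231.5, 14.4, 13.6] 176.3 237.2 182
red_cap_bottle side 0.86 [284.1, 270.8, 14.4, 30.4] 290.9 284.7 426
red_cap_bottle side 0.79 [281.3, 243.9, 16.9, 26.1] 290.8 257.6 328
red_cap_bottle side 0.59 [253.9, 259.4, 13.9, 30.5] 259.8 277.5 368
blue_cap_bottle top 0.64 [274.7, 239.1, 10.5, 11.4] 277.8 245.5 73
blue_cap_bottle top 0.59 [413.8, 177.8, 16.8, 13.8] 423.3 184.6 171
blue_cap_bottle top 0.18 [325.5, 232.9, 37.6, 32.9] 342.7 246.6 537
blue_cap_bottle side 0.66 [285.5, 244.4, 16.3, 23.7] 291.2 257.4 313
blue_cap_bottle side 0.54 [315.1, 199.4, 13.5, 27.6] 323.7 209.7 263
white_cap_bottle top 0.75 [415.2, 177.9, 15.0, 14.2] 423.4 184.4 169
white_cap_bottle side 0.71 [295.9, 145.4, 11.9, 17.4] 300.5 154.3 138
open_bottle top 0.62 [216.0, 237.1, 20.3, 19.5] 225.2 245.4 211
open_bottle top 0.36 [172.2, 232.2, 12.4, 14.9] 176.6 237.7 155
open_bottle side 0.9 [305.9, 213.8, 20.8, 34.2] 313.1 234.0 489
open_bottle side 0.71 [2
[... 613 characters left out ...]
.7, 150.7, 46.1] 266.0 181.4 3999
   rect ((277.61053466796875, 181.74676513671875), (147.3090057373047, 42.3373908996582), 1.3322198390960693)
caddy side 0.71 [326.6, 155.2, 15.3, 25.7] 335.2 167.5 412
caddy side 0.67 [215.4, 178.7, 83.3, 69.3] 254.2 220.9 2031
well_red top 0.92 [316.7, 171.8, 25.5, 22.9] 329.3 182.4 560
well_red side 0.64 [267.5, 177.9, 21.6, 16.1] 278.9 184.2 242
well_blue top 0.7 [293.0, 169.7, 24.8, 24.5] 304.0 182.0 563
well_blue side 0.79 [259.1, 185.3, 26.5, 16.5] 272.2 193.4 245
well_white top 0.72 [215.6, 234.4, 20.7, 17.2] 224.7 245.0 216
well_white side 0.68 [250.7, 194.9, 28.9, 20.9] 262.3 205.0 396
well_white side 0.32 [317.0, 200.0, 12.5, 25.1] 323.7 210.4 240
```

View pics/crop1.png

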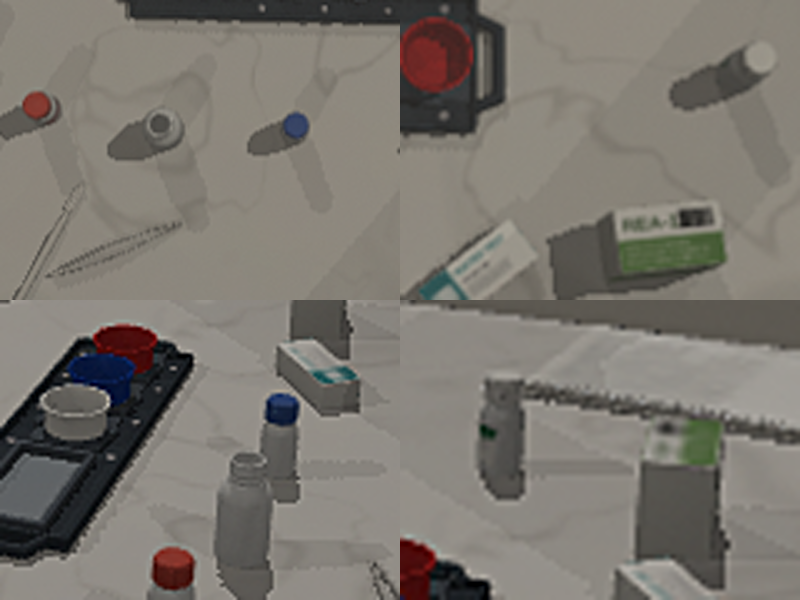

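White-cap bottle with the green label is at (428,182) in the top picture. (225,246) is the open bottle (rimmed mouth, no label), so it stays. Next I refine the positions.

```bash
cat > m.py <<'E'
from h import *
from scipy.optimize import minimize
def blob(img,box,f):
    x,y,w,h=box; s=img[y:y+h,x:x+w].astype(int); m=f(s[...,0],s[...,1],s[...,2]).astype(np.uint8)
    k,l,st,ce=cv2.connectedComponentsWithStats(m); i=1+st[1:,4].argmax()
    v,u=np.nonzero(l==i); (cx,cy),r=cv2.minEnclosingCircle(np.c_[u,v].astype(np.float32))
    return (np.array(ce[i])+[x,y]).round(1),(round(cx+x,1),round(cy+y,1)),round(r,1),st[i].tolist()
red=lambda r,g,b:(r>1.5*g)&(r>60); blue=lambda r,g,b:(b>1.35*r)&(b>50)
E
python3 - <<'E'
from m import *
a=grab_frame("top"); s=grab_frame("side")
for nm,box,f,z in [("redcap",(160,225,30,30),red,60),("bluecap",(265,235,28,24),blue,57),("whitecap",(415,170,25,24),lambda r,g,b:r>140,62),
   ("wred",(310,160,40,45),red,29),("wblue",(290,160,32,45),blue,29),("wwhite",(266,166,28,33),lambda r,g,b:r>85,29)]:
    c,e,r,st=blob(a,box,f); print(nm,c,e,r,st,p2w("top",[c,e],z).round(1).tolist())
for nm,box,f,z in [("redcap",(280,240,25,20),red,56),("bluecap",(312,195,20,20),blue,52),("wred",(262,173,35,25),red,22),("wblue",(255,182,30,22),blue,22)]:
    c,e,r,st=blob(s,box,f); print("side",nm,c,e,r,st,p2w("side",[c,e],z).round(1).tolist())
for l,dim,near,x0 in [("strip_carton",(35,85,22),(342,246),None),("green_carton",(45,75,60),(398,236),None)]:
    P=[]
    M={n:next(r for r in trace(n,l) if 0<1 )["pixels"] for n in("top","side")}
    u0=np.argwhere(M["top"])[:,::-1].mean(0); xy=p2w("top",u0,dim[2]/2)[0]
    def cost(q,pr=False):
        t=np.radians(q[2]); R=np.array([[np.cos(t),-np.sin(t)],[np.sin(t),np.cos(t)]]); J=[]
        B=np.array([[sx*dim[0]/2,sy*dim[1]/2] for sx in(-1,1) for sy in(-1,1)])@R.T+q[:2]
        X=np.vstack([np.c_[B,np.zeros(4)],np.c_[B,np.full(4,dim[2])]])
        for n in M:
            h=cv2.convexHull((w2p(n,X)*16).astype(np.int32)); k=np.zeros((420,560),np.uint8); cv2.fillConvexPoly(k,h,1,shift=4)
            J.append((M[n]&(k>0)).sum()/(M[n]|(k>0)).sum())
        return J if pr else -sum(J)
    best=min((minimize(cost,[*xy,t],method="Nelder-Mead",options=dict(initial_simplex=[[*xy,t],[xy[0]+10,xy[1],t],[xy[0],xy[1]+10,t],[*xy,t+15]])) for t in range(-90,90,30)),key=lambda r:r.fun)
    print(l,best.x.round(1),cost(best.x,True))
E
```

```text
redcap [174.1 236.8] (174.2, 236.8) 5.3 [9, 7, 11, 11, 92] [[462.7, 256.6], [462.7, 256.4]]
bluecap [278.1 244.8] (278.0, 244.7) 4.8 [9, 5, 9, 10, 73] [[451.6, 16.0], [451.8, 16.2]]
whitecap [428.  181.3] (428.2, 181.4) 4.6 [9, 7, 9, 9, 64] [[611.5, -333.2], [611.2, -333.6]]
wred [330.1 180.9] (330.1, 181.1) 11.5 [9, 10, 23, 23, 414] [[613.1, -105.5], [612.6, -105.5]]
wblue [304.3 180.3] (304.3, 180.5) 11.6 [3, 9, 23, 23, 414] [[612.7, -43.1], [612.2, -43.1]]
wwhite [278.4 180.1] (278.8, 179.7) 11.4 [2, 3, 23, 23, 368] [[611.3, 19.4], [612.3, 18.4]]
side redcap [291.9 250. ] (291.8, 250.0) 6.5 [6, 4, 13, 13, 131] [[461.6, 257.7], [461.8, 257.8]]
side bluecap [324.2 201.8] (324.4, 202.3) 4.9 [8, 3, 10, 10, 63] [[450.9, 15.1], [449.8, 17.6]]
side wred [277.9 182.7] (277.0, 183.5) 9.6 [6, 4, 19, 15, 172] [[612.5, -115.8], [613.1, -109.8]]
side wblue [269.8 190.1] (270.0, 190.0) 10.0 [5, 4, 21, 10, 153] [[617.9, -61.8], [617.6, -62.6]]
strip_carton [ 456.  -139.1   38. ] [np.float64(0.9590163934426229), np.float64(0.912)]
green_carton [ 481.4 -268.     7.2] [np.float64(0.9597156398104265), np.float64(0.9548254620123203)]
```

White well, bay and the rest check out: wells are 62.4 mm apart, and the caddy is at about (612.4, 21.8) with yaw 0. At yaw 90 the tool x is world y, tool y is world x, and tool z is down. I start with the turn.

Request:
send_rows([
  [[0, 0, 0], [0, 0, -0.264]],
  [[0, 0, 0], [0, 0, -0.264]],
  [[0, 0, 0], [0, 0, -0.264]],
  [[0, 0, 0], [0, 0, -0.264]],
  [[0, 0, 0], [0, 0, -0.264]],
  [[0, 0, 0], [0, 0, -0.264]],
  [[0, 0, 0], [0, 0, -0.264]],
  [[0, 0, 0], [0, 0, -0.264]],
  [[0, 0, 0], [0, 0, -0.264]],
  [[0, 0, 0], [0, 0, -0.264]],
], grip=0, grip_force=15)

```text
time_s: 2.5
ee_pos: [143.3, -556.9, 190.7]
ee_rot: [180.0, 0.0, 90.4]
force: [-0.3, -0.2, -0.0]
gripper_width: 91.6
gripper_force: 0.0
```

Request:
send_rows([
  [[0.037, 0.078, 0], [0, 0, 0]],
  [[0.037, 0.078, 0], [0, 0, 0]],
  [[0.037, 0.078, 0], [0, 0, 0]],
  [[0.037, 0.078, 0], [0, 0, 0]],
  [[0.037, 0.078, 0], [0, 0, 0]],
  [[0.037, 0.078, 0], [0, 0, 0]],
  [[0.037, 0.078, 0], [0, 0, 0]],
  [[0.037, 0.078, 0], [0, 0, 0]],
  [[0.037, 0.078, 0], [0, 0, 0]],
  [[0.037, 0.078, 0], [0, 0, 0]],
])

```text
time_s: 3.5
ee_pos: [534.6, -370.5, 190.7]
ee_rot: [180.0, 0.0, 90.1]
force: [0.8, -1.8, -0.0]
gripper_width: 91.2
gripper_force: 0.0
```

Request:
send_rows([
  [[0.037, 0.078, 0], [0, 0, 0]],
  [[0.037, 0.078, 0], [0, 0, 0]],
  [[0, 0, 0], [0, 0, 0]],
  [[0, 0, 0], [0, 0, 0]],
])

```text
time_s: 3.9
ee_pos: [611.4, -333.8, 189.9]
ee_rot: [-179.9, -0.0, 90.2]
force: [-1.0, -1.1, -0.6]
gripper_width: 91.1
gripper_force: 0.0
```

Request:
send_rows([
  [[0, 0, 0.05], [0, 0, 0]],
  [[0, 0, 0.05], [0, 0, 0]],
  [[0, 0, 0.05], [0, 0, 0]],
  [[0, 0, 0.05], [0, 0, 0]],
  [[0, 0, 0.04], [0, 0, 0]],
  [[0, 0, 0.03], [0, 0, 0]],
  [[0, 0, 0.022], [0, 0, 0]],
  [[0, 0, 0], [0, 0, 0]],
  [[0, 0, 0], [0, 0, 0]],
])

```text
time_s: 4.8
ee_pos: [611.3, -334.9, 45.4]
ee_rot: [179.9, 0.0, 90.0]
force: [0.3, -0.9, 1.0]
gripper_width: 91.2
gripper_force: 0.0
```

Request:
send_rows([
  [[0, 0, 0], [0, 0, 0]],
  [[0, 0, 0], [0, 0, 0]],
  [[0, 0, 0], [0, 0, 0]],
  [[0, 0, 0], [0, 0, 0]],
  [[0, 0, 0], [0, 0, 0]],
  [[0, 0, 0], [0, 0, 0]],
  [[0, 0, 0], [0, 0, 0]],
  [[0, 0, 0], [0, 0, 0]],
], grip=1)

```text
time_s: 5.6
ee_pos: [611.0, -334.4, 44.6]
ee_rot: [-180.0, 0.0, 90.1]
force: [-0.8, -0.6, -0.1]
gripper_width: 30.2
gripper_force: 0.0
```

Request:
send_rows([
  [[0, 0, 0], [0, 0, 0]],
  [[0, 0, 0], [0, 0, 0]],
  [[0, 0, 0], [0, 0, 0]],
])

```text
time_s: 5.9
ee_pos: [611.1, -334.4, 44.7]
ee_rot: [180.0, 0.0, 90.1]
force: [0.2, 0.4, 0.8]
gripper_width: 6.1
gripper_force: 0.0
```

The gripper closed on nothing, so I take a look.

Run:
```python
from h import *
a=grab_frame("top")[:,:,::-1]; b=grab_frame("side")[:,:,::-1]
z=lambda i,x,y,w,h:cv2.resize(i[y:y+h,x:x+w],(400,400),interpolation=cv2.INTER_CUBIC)
cv2.imwrite("pics/c2.png",np.hstack([z(a,370,130,110,110),z(b,260,110,90,90)]))
print(w2p("top",[[611,-334,0],[611,-334,64]]),w2p("side",[[611,-334,0],[611,-334,64]]))
```

```text
[[421.08333817 187.13956084]
 [428.60544126 181.31346599]] [[299.17329617 162.82908526]
 [300.00059399 143.9859958 ]]
```

View pics/c2.png

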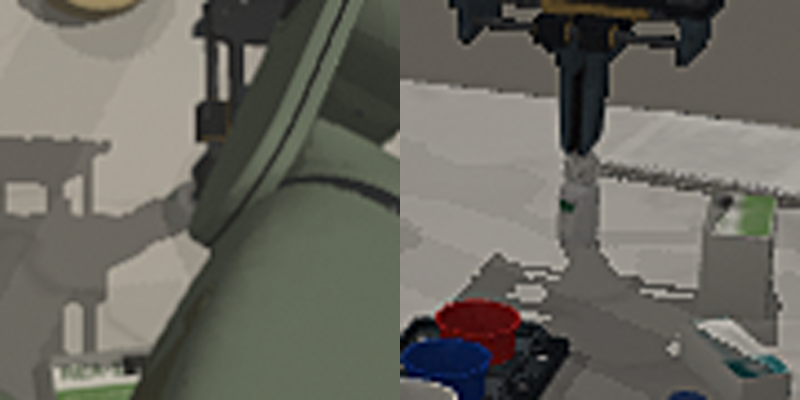

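Run:
```python
from h import *
print(p2w("side",[[301,147.5]],56),p2w("side",[[300.5,167]],0), p2w("top",[[428,181.3]],62),p2w("top",[[420.5,189]],5))
b=grab_frame("side"); 
for r in trace("side","white_cap_bottle")[:2]: print(r["p"],r["bbox"])
s=cv2.imread("pics/side0.png"); n=b[:,:,::-1]
z=lambda i,x,y,w,h:cv2.resize(i[y:y+h,x:x+w],(400,600),interpolation=cv2.INTER_NEAREST)
cv2.imwrite("pics/c3.png",np.hstack([z(s,282,130,40,60),z(n,282,130,40,60)]))
print(w2p("side",[[611,-334,31],[611,-334,100]]))
```

```text
[[ 604.96338153 -325.38302189]] [[ 597.50100633 -301.60556398]] [[ 611.46816258 -333.15915881]] [[ 605.12774726 -331.06303997]]
0.71 [292.4, 147.3, 12.8, 17.8]
0.46 [303.9, 212.7, 18.9, 38.1]
[[299.56976274 153.79463042]
 [300.48130338 133.0526918 ]]
```

View pics/c3.png

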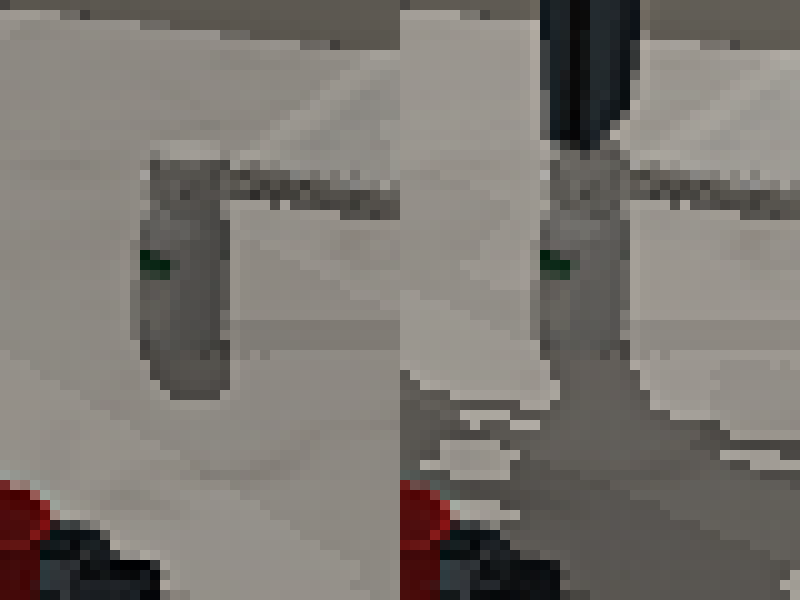

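The bottle has not moved. The fingertips show at side pixel (300,145), where TCP z = 44.7 predicts row 154. I check the tool against the cameras from higher up.

Request:
send_rows([
  [[0, 0, -0.04], [0, 0, 0]],
  [[0, 0, -0.04], [0, 0, 0]],
  [[0, 0, -0.04], [0, 0, 0]],
  [[0, 0, 0], [0, 0, 0]],
  [[0, 0, 0], [0, 0, 0]],
])

```text
time_s: 6.6
ee_pos: [610.9, -334.4, 104.5]
ee_rot: [180.0, 0.0, 90.1]
force: [-0.3, 0.3, 0.3]
gripper_width: 0.6
gripper_force: 0.0
```

Run:
```python
from h import *
n=grab_frame("side")[:,:,::-1].copy(); a=grab_frame("top")[:,:,::-1].copy(); p=state()["ee_pos"]; print(p)
for im,c in((n,"side"),(a,"top")):
    u=w2p(c,[p-[0,0,14],p,p+[0,0,65]]); print(u.round(1))
z=lambda i,x,y,w,h:cv2.resize(i[y:y+h,x:x+w],(400,500),interpolation=cv2.INTER_NEAREST)
cv2.imwrite("pics/c4.png",np.hstack([z(n,260,80,80,100),z(a,380,120,80,100)]))
```

```text
[ 610.24156497 -333.9679251   103.17288351]
[[300.6 136.4]
 [300.8 132.1]
 [301.7 111.7]]
[[431.8 179.2]
 [433.6 177.8]
 [442.6 170.8]]
```

View pics/c4.png

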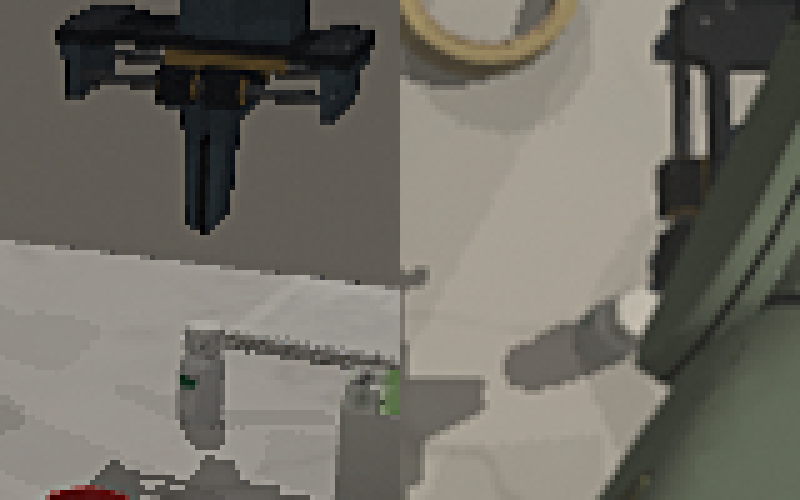

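The tips are at side (301,127), about 9 px (roughly 31 mm) higher than reported, and the top view agrees with a z offset. A reported z of 18 is safe either way (tips at least 4 mm clear), so I open and descend to that.

Request:
send_rows([
  [[0, 0, 0], [0, 0, 0]],
  [[0, 0, 0], [0, 0, 0]],
  [[0, 0, 0], [0, 0, 0]],
  [[0, 0, 0], [0, 0, 0]],
  [[0, 0, 0], [0, 0, 0]],
  [[0, 0, 0], [0, 0, 0]],
  [[0, 0, 0], [0, 0, 0]],
  [[0, 0, 0], [0, 0, 0]],
], grip=0)

```text
time_s: 7.5
ee_pos: [611.1, -334.5, 104.7]
ee_rot: [180.0, 0.0, 90.1]
force: [-0.1, -0.2, 0.2]
gripper_width: 61.7
gripper_force: 0.0
```

Request:
send_rows([
  [[0, 0, 0.03], [0, 0, 0]],
  [[0, 0, 0.03], [0, 0, 0]],
  [[0, 0, 0.03], [0, 0, 0]],
  [[0, 0, 0.03], [0, 0, 0]],
  [[0, 0, 0.02], [0, 0, 0]],
  [[0, 0, 0.02], [0, 0, 0]],
  [[0, 0, 0.01], [0, 0, 0]],
  [[0, 0, 0], [0, 0, 0]],
  [[0, 0, 0], [0, 0, 0]],
])

```text
time_s: 8.4
ee_pos: [611.4, -334.6, 20.1]
ee_rot: [180.0, 0.0, 90.1]
force: [-0.1, 0.1, -0.0]
gripper_width: 91.2
gripper_force: 0.0
```

Run:
```python
from h import *
n=grab_frame("side")[:,:,::-1].copy(); p=state()["ee_pos"]; print(p,w2p("side",[p-[0,0,14],p-[59,0,14],p+[59,0,-14]]).round(1),state()["force"],state()["gripper_width"])
cv2.imwrite("pics/c5.png",cv2.resize(n[100:180,260:340],(600,600),interpolation=cv2.INTER_NEAREST))
```

```text
[ 611.51965973 -334.68800281   20.32330589] [[299.2 160.9]
 [317.  163.4]
 [281.7 158.5]] [ 1.11589711 -0.93156358 -1.17065763] 91.5720566010677
```

View pics/c5.png

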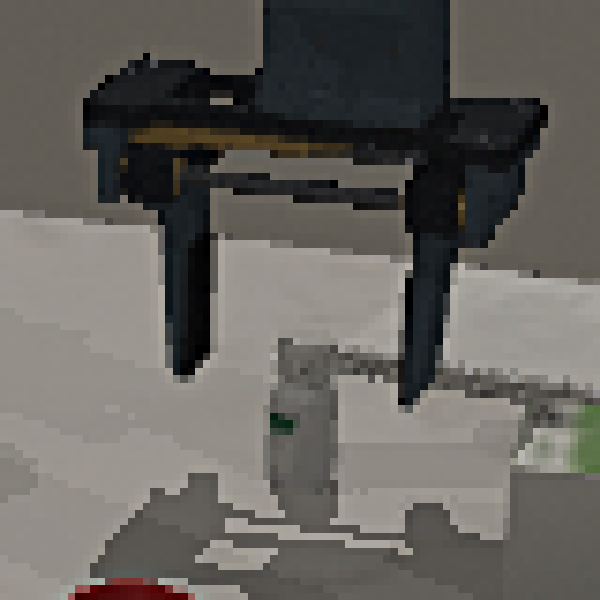

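The open tips at side (285,150) and (314,154) straddle the bottle at (300,157), about 29 mm above the reported height. I close here.

Request:
send_rows([
  [[0, 0, 0.004], [0, 0, 0]],
  [[0, 0, 0], [0, 0, 0]],
  [[0, 0, 0], [0, 0, 0]],
  [[0, 0, 0], [0, 0, 0]],
  [[0, 0, 0], [0, 0, 0]],
  [[0, 0, 0], [0, 0, 0]],
  [[0, 0, 0], [0, 0, 0]],
  [[0, 0, 0], [0, 0, 0]],
  [[0, 0, 0], [0, 0, 0]],
  [[0, 0, 0], [0, 0, 0]],
], grip=1)

```text
time_s: 9.45
ee_pos: [611.0, -334.4, 17.6]
ee_rot: [-180.0, 0.0, 90.1]
force: [-0.4, 0.3, -0.2]
gripper_width: 24.6
gripper_force: 14.5
```

Request:
send_rows([
  [[0, 0, 0], [0, 0, 0]],
  [[0, 0, 0], [0, 0, 0]],
])

```text
time_s: 9.65
ee_pos: [611.0, -334.4, 17.6]
ee_rot: [-180.0, 0.0, 90.1]
force: [0.3, 1.0, -0.6]
gripper_width: 24.7
gripper_force: 14.5
```

Request:
send_rows([
  [[0, 0, -0.01], [0, 0, 0]],
  [[0, 0, -0.02], [0, 0, 0]],
  [[0, 0, -0.02], [0, 0, 0]],
  [[0, 0, 0], [0, 0, 0]],
  [[0, 0, 0], [0, 0, 0]],
])

```text
time_s: 10.15
ee_pos: [611.4, -334.6, 43.5]
ee_rot: [179.9, 0.0, 90.1]
force: [0.1, -0.0, -0.4]
gripper_width: 25.0
gripper_force: 14.5
```

Run:
```python
from h import *
n=grab_frame("side")[:,:,::-1].copy(); a=grab_frame("top")[:,:,::-1]; p=state()["ee_pos"]; print(p,state()["force"],state()["gripper_width"],state()["gripper_force"])
print([r["bbox"] for r in trace("side","white_cap_bottle")[:1]])
z=lambda i,x,y,w,h:cv2.resize(i[y:y+h,x:x+w],(400,600),interpolation=cv2.INTER_NEAREST)
cv2.imwrite("pics/c6.png",np.hstack([z(n,276,115,50,75),z(a,390,130,60,90)]))
```

```text
[ 610.8170145  -334.31268609   42.51227949] [-0.50280368  0.94278841  0.19137737] 24.797737458004026 14.52105673852202
[[293.4, 136.6, 12.3, 19.6]]
```

View pics/c6.png

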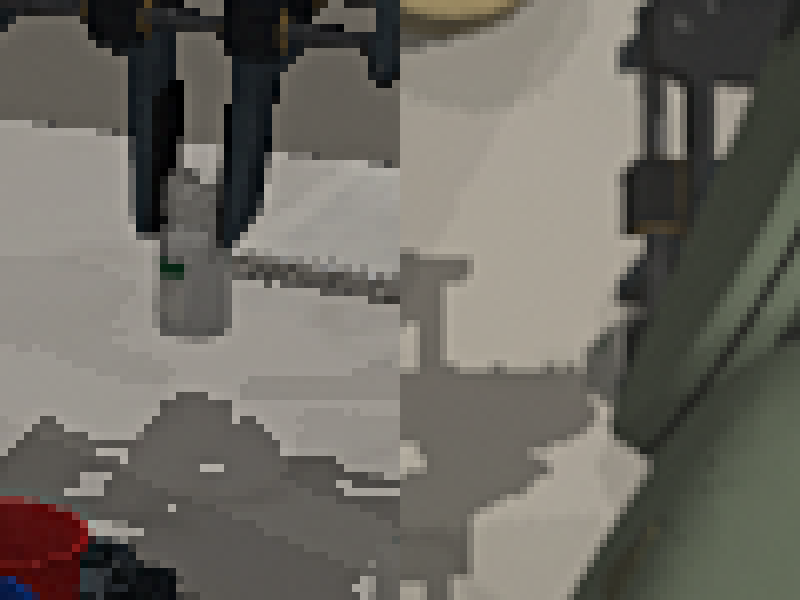

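The bottle is lifted upright, held by its cap with the tips around 40 mm above its underside, so the tips stand about 38 mm higher than reported. That grip serves. I carry it to the white well with the underside kept below 60 mm.

Request:
send_rows([
  [[0, 0, -0.02], [0, 0, 0]],
  [[0, 0, -0.02], [0, 0, 0]],
  [[0, 0, -0.012], [0, 0, 0]],
  [[0, 0, 0], [0, 0, 0]],
], grip_force=20)

```text
time_s: 10.7
ee_pos: [612.0, -335.0, 70.6]
ee_rot: [179.8, 0.1, 90.1]
force: [-0.3, 0.1, 0.1]
gripper_width: 25.3
gripper_force: 19.3
```

Request:
send_rows([
  [[0.03, 0, 0], [0, 0, 0]],
  [[0.06, 0, 0], [0, 0, 0]],
  [[0.08, 0, 0], [0, 0, 0]],
  [[0.08, 0, 0], [0, 0, 0]],
  [[0.08, 0, 0], [0, 0, 0]],
  [[0.08, 0, 0], [0, 0, 0]],
  [[0.08, 0, 0], [0, 0, 0]],
  [[0.08, 0, 0], [0, 0, 0]],
  [[0.08, 0, 0], [0, 0, 0]],
  [[0.055, 0.002, 0], [0, 0, 0]],
])

```text
time_s: 11.7
ee_pos: [610.3, 21.6, 68.3]
ee_rot: [-179.9, -0.0, 90.2]
force: [0.2, -0.4, -0.3]
gripper_width: 24.8
gripper_force: 19.3
```

Request:
send_rows([
  [[0, 0, 0], [0, 0, 0]],
  [[0, 0, 0], [0, 0, 0]],
])

```text
time_s: 11.9
ee_pos: [610.9, 19.1, 68.3]
ee_rot: [-179.9, 0.0, 90.2]
force: [0.0, -0.8, 0.2]
gripper_width: 24.7
gripper_force: 19.3
```

Run:
```python
from h import *
n=grab_frame("side")[:,:,::-1].copy(); p=state()["ee_pos"]; print(p,state()["force"],state()["gripper_width"],state()["gripper_force"])
print([(r["p"],r["bbox"]) for r in trace("side","white_cap_bottle")[:2]])
for zz in (10,50): print(w2p("side",[[612.3,19,zz],[612.3,19,zz+64]]))
cv2.imwrite("pics/c7.png",cv2.resize(n[100:260,200:360],(640,600),interpolation=cv2.INTER_CUBIC))
```

```text
[611.0973077   18.21399331  68.42724452] [ 0.74207996 -0.59165046 -1.25259148] 24.86127343375776 19.305258159947698
[(0.54, [254.4, 171.2, 13.7, 23.6])]
[[261.6215965  207.19570475]
 [261.73403355 184.58272191]]
[[261.69154462 193.19197432]
 [261.80572384 169.87321187]]
```

View pics/c7.png

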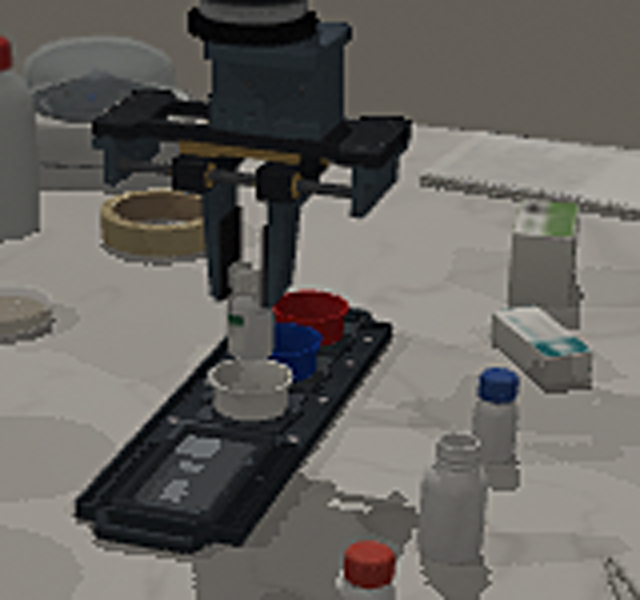

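The bottle matches the prediction for standing above the white well (side (262,194) at the underside). I lower it.

Request:
send_rows([
  [[0, 0.002, 0.03], [0, 0, 0]],
  [[0, 0, 0.02], [0, 0, 0]],
  [[0, 0, 0.014], [0, 0, 0]],
  [[0, 0, 0.008], [0, 0, 0]],
  [[0, 0, 0.004], [0, 0, 0]],
  [[0, 0, 0], [0, 0, 0]],
  [[0, 0, 0], [0, 0, 0]],
])

```text
time_s: 12.7
ee_pos: [613.0, 18.1, 31.0]
ee_rot: [180.0, 0.0, 90.1]
force: [0.0, -0.1, -1.2]
gripper_width: 25.1
gripper_force: 19.3
```

Request:
send_rows([
  [[0, 0, 0.004], [0, 0, 0]],
  [[0, 0, 0], [0, 0, 0]],
  [[0, 0, 0], [0, 0, 0]],
])

```text
time_s: 13.0
ee_pos: [612.7, 18.1, 28.7]
ee_rot: [180.0, 0.0, 90.1]
force: [1.0, 0.2, -0.0]
gripper_width: 24.9
gripper_force: 19.3
```

Request:
send_rows([
  [[0, 0, 0.003], [0, 0, 0]],
  [[0, 0, 0], [0, 0, 0]],
  [[0, 0, 0], [0, 0, 0]],
])

```text
time_s: 13.3
ee_pos: [612.9, 18.1, 27.5]
ee_rot: [180.0, 0.0, 90.1]
force: [-0.7, -1.0, 2.0]
gripper_width: 24.8
gripper_force: 19.7
```

Contact with the well floor (2 N). I release and rise.

Request:
send_rows([
  [[0, 0, 0], [0, 0, 0]],
  [[0, 0, 0], [0, 0, 0]],
  [[0, 0, 0], [0, 0, 0]],
  [[0, 0, 0], [0, 0, 0]],
  [[0, 0, 0], [0, 0, 0]],
  [[0, 0, -0.02], [0, 0, 0]],
  [[0, 0, -0.04], [0, 0, 0]],
  [[0, 0, -0.05], [0, 0, 0]],
  [[0, 0, -0.05], [0, 0, 0]],
  [[0, 0, 0], [0, 0, 0]],
], grip=0)

```text
time_s: 14.3
ee_pos: [615.5, 18.1, 111.7]
ee_rot: [179.5, -0.0, 90.1]
force: [-0.3, -0.1, 0.0]
gripper_width: 91.0
gripper_force: 0.0
```

Request:
send_rows([
  [[0, -0.04, 0], [0, 0, 0]],
  [[0, -0.07, 0], [0, 0, 0]],
  [[0, -0.08, 0], [0, 0, 0]],
  [[0, -0.08, 0], [0, 0, 0]],
  [[-0.004, -0.052, 0], [0, 0, 0]],
  [[0, 0, 0], [0, 0, 0]],
  [[0, 0, 0], [0, 0, 0]],
])

```text
time_s: 15.0
ee_pos: [451.9, 15.9, 107.3]
ee_rot: [179.9, 0.0, 90.0]
force: [0.7, -0.0, -0.3]
gripper_width: 91.3
gripper_force: 0.0
```

Run:
```python
from m import *
n=grab_frame("side"); print(state()["ee_pos"])
r=trace("side","white_cap_bottle"); print([(q["p"],q["bbox"]) for q in r[:2]])
print(blob(n,(312,195,20,20),blue))
cv2.imwrite("pics/c8.png",cv2.resize(n[120:260,220:360,::-1],(600,600),interpolation=cv2.INTER_CUBIC))
```

```text
[452.68298894  15.91507133 107.33401342]
[(0.23, [270.3, 182.0, 19.6, 11.6])]
(array([324.3, 202.2]), (324.4, 202.4), 5.1, [8, 3, 10, 10, 72])
```

View pics/c8.png

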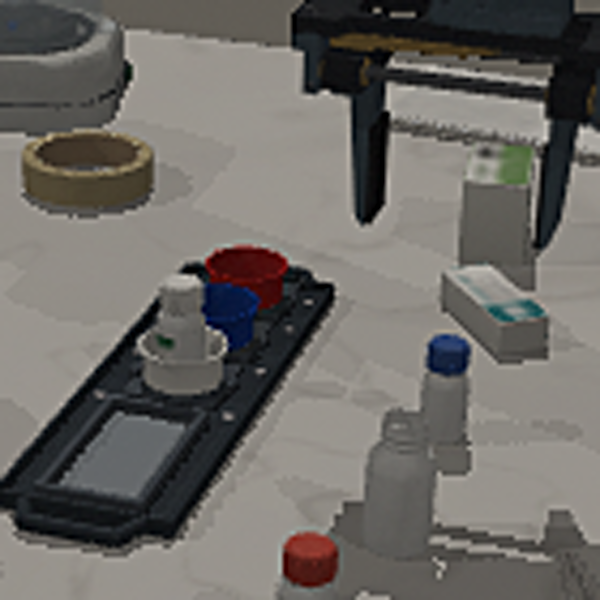

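The white bottle stands in the white well (side crop (183,330)), and the gripper is centred over the blue bottle. I descend to a reported z of about 5.

Request:
send_rows([
  [[0, -0.001, 0.05], [0, 0, 0]],
  [[0, 0, 0.05], [0, 0, 0]],
  [[0, 0, 0.04], [0, 0, 0]],
  [[0, 0, 0.03], [0, 0, 0]],
  [[0, 0, 0.02], [0, 0, 0]],
  [[0, 0, 0.014], [0, 0, 0]],
  [[0, 0, 0], [0, 0, 0]],
  [[0, 0, 0], [0, 0, 0]],
], grip_force=20)

```text
time_s: 15.9
ee_pos: [451.8, 15.9, 5.4]
ee_rot: [180.0, 0.0, 90.1]
force: [0.4, 0.2, 0.4]
gripper_width: 91.4
gripper_force: 0.0
```

Request:
send_rows([
  [[0, 0, 0], [0, 0, 0]],
  [[0, 0, 0], [0, 0, 0]],
  [[0, 0, 0], [0, 0, 0]],
  [[0, 0, 0], [0, 0, 0]],
  [[0, 0, 0], [0, 0, 0]],
  [[0, 0, 0], [0, 0, 0]],
  [[0, 0, 0], [0, 0, 0]],
  [[0, 0, 0], [0, 0, 0]],
  [[0, 0, 0], [0, 0, 0]],
  [[0, 0, 0], [0, 0, 0]],
], grip=1)

```text
time_s: 16.9
ee_pos: [451.2, 15.9, 5.1]
ee_rot: [-180.0, 0.0, 90.1]
force: [0.7, -0.0, -0.1]
gripper_width: 25.3
gripper_force: 20.0
```

Request:
send_rows([
  [[0, 0, -0.02], [0, 0, 0]],
  [[0, 0, -0.04], [0, 0, 0]],
  [[0, 0, -0.04], [0, 0, 0]],
  [[-0.02, 0, 0], [0, 0, 0]],
  [[-0.04, 0, 0], [0, 0, 0]],
  [[-0.038, 0, 0], [0, 0, 0]],
  [[-0.02, 0, 0], [0, 0, 0]],
  [[0, 0.03, 0], [0, 0, 0]],
  [[0, 0.06, 0], [0, 0, 0]],
  [[0, 0.07, 0], [0, 0, 0]],
])

```text
time_s: 17.9
ee_pos: [531.0, -43.4, 54.8]
ee_rot: [-179.9, -0.0, 90.0]
force: [0.1, 0.5, 0.4]
gripper_width: 25.6
gripper_force: 20.0
```

Request:
send_rows([
  [[0, 0.07, 0], [0, 0, 0]],
  [[0, 0.06, 0], [0, 0, 0]],
  [[0, 0.032, 0], [0, 0, 0]],
  [[0, 0, 0], [0, 0, 0]],
  [[0, 0, 0], [0, 0, 0]],
  [[0, 0, 0], [0, 0, 0]],
])

```text
time_s: 18.5
ee_pos: [610.6, -43.0, 54.8]
ee_rot: [-179.9, -0.0, 90.0]
force: [0.0, -0.8, -0.4]
gripper_width: 25.0
gripper_force: 20.0
```

Request:
send_rows([
  [[0, 0.003, 0.03], [0, 0, 0]],
  [[0, 0, 0.02], [0, 0, 0]],
  [[0, 0, 0.014], [0, 0, 0]],
  [[0, 0, 0.008], [0, 0, 0]],
  [[0, 0, 0.004], [0, 0, 0]],
  [[0, 0, 0], [0, 0, 0]],
  [[0, 0, 0.002], [0, 0, 0]],
  [[0, 0, 0], [0, 0, 0]],
  [[0, 0, 0], [0, 0, 0]],
])

```text
time_s: 19.4
ee_pos: [613.9, -43.0, 16.4]
ee_rot: [180.0, 0.0, 90.1]
force: [-0.4, 0.4, -0.7]
gripper_width: 25.5
gripper_force: 20.0
```

Request:
send_rows([
  [[0, 0, 0.002], [0, 0, 0]],
  [[0, 0, 0], [0, 0, 0]],
  [[0, 0, 0], [0, 0, 0]],
])

```text
time_s: 19.7
ee_pos: [613.8, -42.9, 15.1]
ee_rot: [180.0, 0.0, 90.1]
force: [0.6, 0.2, -0.3]
gripper_width: 25.3
gripper_force: 20.0
```

Request:
send_rows([
  [[0, -0.002, 0.002], [0, 0, 0]],
  [[0, 0, 0], [0, 0, 0]],
  [[0, 0, 0], [0, 0, 0]],
])

```text
time_s: 20.0
ee_pos: [613.8, -43.0, 15.1]
ee_rot: [179.9, 0.0, 90.1]
force: [0.1, -0.2, 5.8]
gripper_width: 25.1
gripper_force: 20.0
```

Contact, so I release, rise and go to the red bottle.

Request:
send_rows([
  [[0, 0, 0], [0, 0, 0]],
  [[0, 0, 0], [0, 0, 0]],
  [[0, 0, 0], [0, 0, 0]],
  [[0, 0, 0], [0, 0, 0]],
  [[0, 0, 0], [0, 0, 0]],
  [[0, 0, -0.02], [0, 0, 0]],
  [[0, 0, -0.04], [0, 0, 0]],
  [[0, 0, -0.05], [0, 0, 0]],
  [[0, 0, -0.05], [0, 0, 0]],
  [[0, 0, -0.04], [0, 0, 0]],
], grip=0)

```text
time_s: 21.0
ee_pos: [613.3, -43.0, 116.5]
ee_rot: [179.9, 0.0, 90.1]
force: [0.2, -0.4, 0.5]
gripper_width: 91.0
gripper_force: 0.0
```

Request:
send_rows([
  [[0.04, -0.02, 0], [0, 0, 0]],
  [[0.07, -0.04, 0], [0, 0, 0]],
  [[0.08, -0.04, 0], [0, 0, 0]],
  [[0.08, -0.04, 0], [0, 0, 0]],
  [[0.08, -0.04, 0], [0, 0, 0]],
  [[0.08, -0.04, 0], [0, 0, 0]],
  [[0.08, -0.04, 0], [0, 0, 0]],
  [[0.06, -0.03, 0], [0, 0, 0]],
  [[0.03, -0.012, 0], [0, 0, 0]],
  [[0, 0, 0], [0, 0, 0]],
])

```text
time_s: 22.0
ee_pos: [460.8, 258.8, 114.9]
ee_rot: [179.9, -0.0, 90.2]
force: [0.2, -0.2, -0.6]
gripper_width: 91.0
gripper_force: 0.0
```

Request:
send_rows([
  [[0, 0, 0], [0, 0, 0]],
  [[0, 0, 0], [0, 0, 0]],
])

```text
time_s: 22.2
ee_pos: [461.9, 256.1, 114.4]
ee_rot: [180.0, 0.0, 90.0]
force: [-0.4, 0.0, 0.1]
gripper_width: 91.6
gripper_force: 0.0
```

Request:
send_rows([
  [[0.002, 0, 0.05], [0, 0, 0]],
  [[0, 0, 0.05], [0, 0, 0]],
  [[0, 0, 0.05], [0, 0, 0]],
  [[0, 0, 0.03], [0, 0, 0]],
  [[0, 0, 0.02], [0, 0, 0]],
  [[0, 0, 0.018], [0, 0, 0]],
  [[0, 0, 0], [0, 0, 0]],
  [[0, 0, 0], [0, 0, 0]],
])

```text
time_s: 23.0
ee_pos: [462.0, 257.9, 5.5]
ee_rot: [180.0, -0.0, 90.0]
force: [-0.2, 0.5, -0.1]
gripper_width: 91.2
gripper_force: 0.0
```

Request:
send_rows([
  [[0, 0, 0], [0, 0, 0]],
  [[0, 0, 0], [0, 0, 0]],
  [[0, 0, 0], [0, 0, 0]],
  [[0, 0, 0], [0, 0, 0]],
  [[0, 0, 0], [0, 0, 0]],
  [[0, 0, 0], [0, 0, 0]],
  [[0, 0, 0], [0, 0, 0]],
  [[0, 0, 0], [0, 0, 0]],
  [[0, 0, 0], [0, 0, 0]],
  [[0, 0, 0], [0, 0, 0]],
], grip=1)

```text
time_s: 24.0
ee_pos: [461.6, 257.9, 5.1]
ee_rot: [180.0, 0.0, 90.1]
force: [0.3, -0.0, 0.5]
gripper_width: 27.4
gripper_force: 19.9
```

Gripped at 27.4 mm. The route lifts 50 mm, goes out to x about 530, along y between the open bottle and the wells, then in to the red well.

Request:
send_rows([
  [[0, 0, -0.02], [0, 0, 0]],
  [[0, 0, -0.04], [0, 0, 0]],
  [[0, 0, -0.04], [0, 0, 0]],
  [[0, 0.03, 0], [0, 0, 0]],
  [[0, 0.06, 0], [0, 0, 0]],
  [[0, 0.046, 0], [0, 0, 0]],
  [[-0.03, 0, 0], [0, 0, 0]],
  [[-0.06, 0, 0], [0, 0, 0]],
  [[-0.08, 0, 0], [0, 0, 0]],
  [[-0.08, 0, 0], [0, 0, 0]],
])

```text
time_s: 25.0
ee_pos: [528.4, 131.5, 55.4]
ee_rot: [-180.0, 0.0, 90.1]
force: [0.3, 0.6, -0.1]
gripper_width: 27.6
gripper_force: 19.9
```

Request:
send_rows([
  [[-0.08, 0, 0], [0, 0, 0]],
  [[-0.08, 0, 0], [0, 0, 0]],
  [[-0.08, 0, 0], [0, 0, 0]],
  [[-0.08, 0, 0], [0, 0, 0]],
  [[-0.08, 0, 0], [0, 0, 0]],
  [[-0.05, 0, 0], [0, 0, 0]],
  [[-0.025, 0, 0], [0, 0, 0]],
  [[0, 0, 0], [0, 0, 0]],
  [[0, 0, 0], [0, 0, 0]],
])

```text
time_s: 25.9
ee_pos: [529.3, -103.7, 55.2]
ee_rot: [-180.0, -0.0, 90.1]
force: [0.2, -0.4, -0.6]
gripper_width: 27.4
gripper_force: 19.9
```

Request:
send_rows([
  [[0, 0.03, 0], [0, 0, 0]],
  [[0, 0.06, 0], [0, 0, 0]],
  [[0, 0.05, 0], [0, 0, 0]],
  [[0, 0.026, 0], [0, 0, 0]],
  [[0, 0, 0], [0, 0, 0]],
  [[0, 0, 0], [0, 0, 0]],
  [[0, 0, 0], [0, 0, 0]],
])

```text
time_s: 26.6
ee_pos: [611.6, -103.6, 55.0]
ee_rot: [-179.9, -0.0, 90.1]
force: [-0.7, 0.2, -1.0]
gripper_width: 27.7
gripper_force: 19.9
```

Request:
send_rows([
  [[-0.002, 0.001, 0.03], [0, 0, 0]],
  [[0, 0, 0.02], [0, 0, 0]],
  [[0, 0, 0.014], [0, 0, 0]],
  [[0, 0, 0.008], [0, 0, 0]],
  [[0, 0, 0.004], [0, 0, 0]],
  [[0, 0, 0.002], [0, 0, 0]],
  [[0, 0, 0.002], [0, 0, 0]],
  [[0, 0, 0], [0, 0, 0]],
  [[0, 0, 0], [0, 0, 0]],
])

```text
time_s: 27.5
ee_pos: [613.5, -105.4, 15.4]
ee_rot: [180.0, 0.0, 90.1]
force: [-0.9, -0.1, -0.5]
gripper_width: 27.9
gripper_force: 19.9
```

Request:
send_rows([
  [[0, 0, 0.002], [0, 0, 0]],
  [[0, 0, 0], [0, 0, 0]],
  [[0, 0, 0], [0, 0, 0]],
])

```text
time_s: 27.8
ee_pos: [613.7, -105.6, 15.0]
ee_rot: [179.9, 0.0, 90.1]
force: [0.7, 1.4, 5.4]
gripper_width: 27.6
gripper_force: 19.9
```

Request:
send_rows([
  [[0, 0, 0], [0, 0, 0]],
  [[0, 0, 0], [0, 0, 0]],
  [[0, 0, 0], [0, 0, 0]],
  [[0, 0, 0], [0, 0, 0]],
  [[0, 0, 0], [0, 0, 0]],
  [[0, 0, -0.02], [0, 0, 0]],
  [[0, 0, -0.04], [0, 0, 0]],
  [[0, 0, -0.05], [0, 0, 0]],
  [[0, 0, -0.05], [0, 0, 0]],
  [[0, 0, -0.04], [0, 0, 0]],
], grip=0)

```text
time_s: 28.8
ee_pos: [613.9, -105.5, 116.6]
ee_rot: [179.9, 0.0, 90.1]
force: [0.7, 0.5, 0.3]
gripper_width: 90.7
gripper_force: 0.0
```

Request:
send_rows([
  [[-0.007, -0.04, 0], [0, 0, 0]],
  [[-0.02, -0.08, 0], [0, 0, 0]],
  [[-0.02, -0.08, 0], [0, 0, 0]],
  [[-0.02, -0.08, 0], [0, 0, 0]],
  [[0, -0.036, 0], [0, 0, 0]],
  [[0, 0, 0], [0, 0, -0.265]],
  [[0, 0, 0], [0, 0, -0.265]],
  [[0, 0, 0], [0, 0, -0.265]],
  [[0, 0, 0], [0, 0, -0.265]],
  [[0, 0, 0], [0, 0, -0.265]],
])

```text
time_s: 29.8
ee_pos: [455.6, -139.2, 115.0]
ee_rot: [180.0, 0.1, 128.3]
force: [-0.1, -0.4, -0.3]
gripper_width: 91.0
gripper_force: 0.0
```

Request:
send_rows([
  [[0, 0, 0], [0, 0, 0]],
  [[0, 0, 0], [0, 0, 0]],
])

```text
time_s: 30.0
ee_pos: [455.5, -139.1, 114.7]
ee_rot: [180.0, 0.0, 127.9]
force: [-0.2, -1.1, 0.3]
gripper_width: 91.3
gripper_force: 0.0
```

Run:
```python
from m import *
n=grab_frame("side"); a=grab_frame("top"); p=state(); print(p["ee_pos"],p["ee_rot"])
print(w2p("side",[[612.5,-105.5,10],[612.5,-105.5,74],[612.5,-43,10],[612.5,-43,70]]).round(1))
print([blob(n,(255,150,45,40),f) for f in(red,blue)])
z=lambda i,x,y,w,h:cv2.resize(i[y:y+h,x:x+w,::-1],(400,400),interpolation=cv2.INTER_CUBIC)
cv2.imwrite("pics/c9.png",np.hstack([z(n,240,120,120,120),z(a,260,150,120,120)]))
```

```text
[ 455.4426895  -139.09403609  114.42056069] [1.79986112e+02 2.64116484e-02 1.27911976e+02]
[[276.7 188. ]
 [277.1 166.8]
 [269.4 197.2]
 [269.7 176.8]]
[(array([276.9, 169.6]), (277.0, 169.5), 4.7, [18, 16, 9, 8, 60]), (array([269. , 179.8]), (269.3, 180.0), 4.8, [10, 26, 10, 9, 62])]
```

View pics/c9.png

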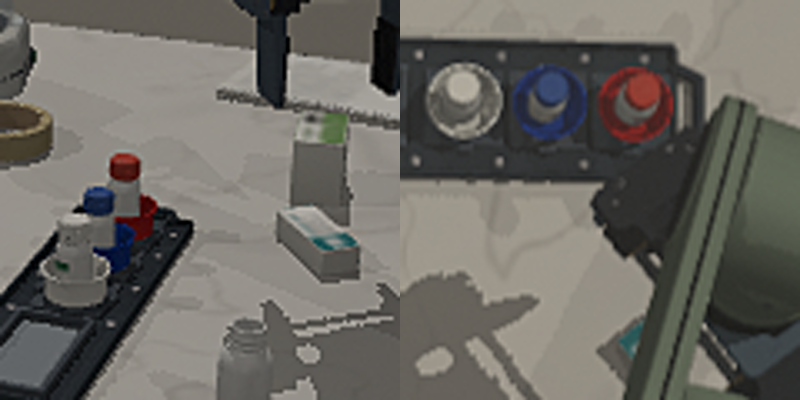

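All three bottles stand in their wells (red (277,170), blue (269,180) and white in the side view), and the carton is untouched. I descend onto it.

Request:
send_rows([
  [[0, 0, 0.05], [0, 0, 0]],
  [[0, 0, 0.05], [0, 0, 0]],
  [[0, 0, 0.05], [0, 0, 0]],
  [[0, 0, 0.04], [0, 0, 0]],
  [[0, 0, 0.03], [0, 0, 0]],
  [[0, 0, 0.02], [0, 0, 0]],
  [[0, 0, 0.012], [0, 0, 0]],
  [[0, 0, 0], [0, 0, 0]],
  [[0, 0, 0], [0, 0, 0]],
])

```text
time_s: 31.0
ee_pos: [455.8, -139.3, -11.4]
ee_rot: [180.0, 0.1, 128.0]
force: [-0.3, 0.2, 0.4]
gripper_width: 91.2
gripper_force: 0.0
```

Request:
send_rows([
  [[0, 0, 0], [0, 0, 0]],
  [[0, 0, 0], [0, 0, 0]],
  [[0, 0, 0], [0, 0, 0]],
  [[0, 0, 0], [0, 0, 0]],
  [[0, 0, 0], [0, 0, 0]],
  [[0, 0, 0], [0, 0, 0]],
  [[0, 0, 0], [0, 0, 0]],
  [[0, 0, 0], [0, 0, 0]],
  [[0, 0, 0], [0, 0, 0]],
], grip=1, grip_force=20)

```text
time_s: 31.9
ee_pos: [455.3, -139.1, -11.9]
ee_rot: [-180.0, -0.0, 128.0]
force: [-0.3, 0.0, 0.3]
gripper_width: 34.7
gripper_force: 19.8
```

Request:
send_rows([
  [[0, 0, -0.02], [0, 0, 0]],
  [[0, 0, -0.04], [0, 0, 0]],
  [[0, 0, -0.04], [0, 0, 0]],
  [[0, 0, 0], [0, 0, 0.265]],
  [[0, 0, 0], [0, 0, 0.265]],
  [[0, 0, 0], [0, 0, 0.265]],
  [[0, 0, 0], [0, 0, 0.265]],
  [[0, 0, 0], [0, 0, 0.265]],
  [[0, 0, 0], [0, 0, 0]],
  [[0, 0, 0], [0, 0, 0]],
])

```text
time_s: 32.9
ee_pos: [455.4, -139.1, 38.6]
ee_rot: [180.0, 0.0, 90.2]
force: [0.1, 0.2, -0.1]
gripper_width: 35.4
gripper_force: 19.8
```

Request:
send_rows([
  [[0, 0.04, 0], [0, 0, 0]],
  [[0, 0.06, 0], [0, 0, 0]],
  [[0, 0.05, 0], [0, 0, 0]],
  [[0.03, 0, 0], [0, 0, 0]],
  [[0.06, 0, 0], [0, 0, 0]],
  [[0.08, 0, 0], [0, 0, 0]],
  [[0.08, 0, 0], [0, 0, 0]],
  [[0.08, 0, 0], [0, 0, 0]],
  [[0.08, 0, 0], [0, 0, 0]],
  [[0.06, 0, 0], [0, 0, 0]],
])

```text
time_s: 33.9
ee_pos: [528.9, 98.3, 38.2]
ee_rot: [-180.0, -0.0, 90.2]
force: [-0.1, 0.1, -0.0]
gripper_width: 35.0
gripper_force: 19.8
```

Request:
send_rows([
  [[0.042, 0, 0], [0, 0, 0]],
  [[0, 0.03, 0], [0, 0, 0]],
  [[0, 0.06, 0], [0, 0, 0]],
  [[0, 0.05, 0], [0, 0, 0]],
  [[0, 0.026, 0], [0, 0, 0]],
  [[0, 0, 0], [0, 0, 0]],
  [[0, 0, 0], [0, 0, 0]],
  [[0, 0, 0], [0, 0, 0]],
])

```text
time_s: 34.7
ee_pos: [611.5, 117.1, 38.0]
ee_rot: [-179.9, 0.0, 90.1]
force: [-0.2, -0.4, 0.5]
gripper_width: 35.1
gripper_force: 19.8
```

Run:
```python
from m import *
n=grab_frame("side"); p=state(); print(p["ee_pos"],p["ee_rot"],p["gripper_width"])
B=np.array([[x,y,z] for z in(0,22) for x in(594.9,629.9) for y in(74.3,159.3)])
h=cv2.convexHull((w2p("side",B+[0,0,50])).astype(np.int32))
im=n[:,:,::-1].copy(); cv2.polylines(im,[h],True,(0,255,255),1)
cv2.imwrite("pics/c10.png",cv2.resize(im[140:260,190:340],(750,600),interpolation=cv2.INTER_CUBIC))
```

```text
[611.72809693 117.05705589  38.09794738] [-1.79927009e+02  1.51801386e-02  9.00897118e+01] 34.955064162799026
```

View pics/c10.png

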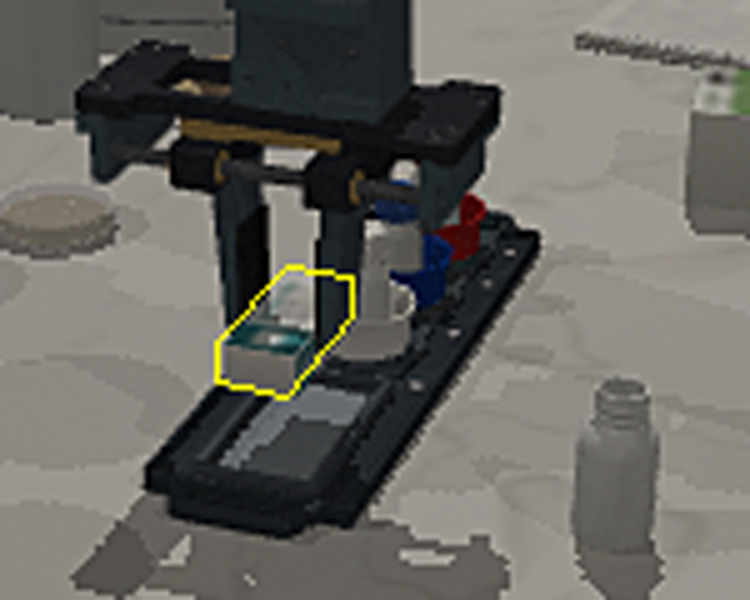

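The carton matches its predicted outline above the bay. I lower it carefully.

Request:
send_rows([
  [[0, 0.001, 0.03], [0, 0, 0]],
  [[0, 0, 0.024], [0, 0, 0]],
  [[0, 0, 0.014], [0, 0, 0]],
  [[0, 0, 0.008], [0, 0, 0]],
  [[0, 0, 0.006], [0, 0, 0]],
  [[0, 0, 0.002], [0, 0, 0]],
  [[0, 0, 0], [0, 0, 0]],
  [[0, 0, 0], [0, 0, 0]],
])

```text
time_s: 35.55
ee_pos: [613.9, 117.1, -3.5]
ee_rot: [180.0, -0.0, 90.1]
force: [0.1, -0.2, -0.1]
gripper_width: 35.3
gripper_force: 19.8
```

Request:
send_rows([
  [[0, 0, 0.003], [0, 0, 0]],
  [[0, 0, 0], [0, 0, 0]],
  [[0, 0, 0], [0, 0, 0]],
])

```text
time_s: 35.85
ee_pos: [613.6, 117.1, -5.3]
ee_rot: [180.0, 0.0, 90.1]
force: [-0.3, -0.1, -0.4]
gripper_width: 34.9
gripper_force: 19.8
```

Request:
send_rows([
  [[0, 0, 0.002], [0, 0, 0]],
  [[0, 0, 0], [0, 0, 0]],
  [[0, 0, 0], [0, 0, 0]],
])

```text
time_s: 36.15
ee_pos: [613.8, 117.1, -5.9]
ee_rot: [180.0, -0.0, 90.1]
force: [-0.7, -0.9, 4.7]
gripper_width: 34.9
gripper_force: 19.8
```

Contact at exactly the expected height. I release, rise and withdraw.

Request:
send_rows([
  [[0, 0, 0], [0, 0, 0]],
  [[0, 0, 0], [0, 0, 0]],
  [[0, 0, 0], [0, 0, 0]],
  [[0, 0, 0], [0, 0, 0]],
  [[0, 0, 0], [0, 0, 0]],
  [[0, 0, -0.02], [0, 0, 0]],
  [[0, 0, -0.06], [0, 0, 0]],
  [[0, 0, -0.08], [0, 0, 0]],
  [[0, 0, -0.08], [0, 0, 0]],
  [[0, 0, -0.08], [0, 0, 0]],
], grip=0)

```text
time_s: 37.15
ee_pos: [613.4, 117.1, 156.1]
ee_rot: [180.0, -0.0, 90.1]
force: [0.4, 0.2, 0.1]
gripper_width: 91.2
gripper_force: 0.0
```

Request:
send_rows([
  [[0.04, -0.06, 0], [0, 0, 0]],
  [[0.06, -0.06, 0], [0, 0, 0]],
  [[0.06, -0.06, 0], [0, 0, 0]],
  [[0.06, -0.06, 0], [0, 0, 0]],
  [[0.06, -0.05, 0], [0, 0, 0]],
  [[0.06, 0, 0], [0, 0, 0]],
  [[0.04, 0, 0], [0, 0, 0]],
  [[0, 0, 0], [0, 0, 0]],
  [[0, 0, 0], [0, 0, 0]],
])

```text
time_s: 38.05
ee_pos: [468.2, 306.7, 154.0]
ee_rot: [180.0, 0.0, 90.1]
force: [-0.0, 0.2, 0.3]
gripper_width: 90.9
gripper_force: 0.0
```

Run:
```python
from m import *
a=grab_frame("top"); n=grab_frame("side"); print(state()["ee_pos"],state()["time_s"])
for nm,box,f,z,s in [("red",(315,160,30,30),lambda r,g,b:red(r,g,b)&(r>130),72,0),("open",0,0,0,1),("green",0,0,0,1)]:
    pass
for l in("open_bottle","green_carton","strip_carton"):
    for c in("top","side"):
        for r in trace(c,l)[:2]: print(l,c,round(r["p"],2),r["bbox"])
B=np.array([[x,y,z] for z in(6,28) for x in(594.9,629.9) for y in(74.3,159.3)])
z=lambda i,x,y,w,h:cv2.resize(i[y:y+h,x:x+w,::-1],(400,400),interpolation=cv2.INTER_CUBIC)
print(p2w("top",w2p("top",[[612.4,116.8,28]]),28), w2p("top",B).round(0).tolist())
cv2.imwrite("pics/c11.png",np.hstack([z(a,200,120,150,150),z(n,210,150,120,120)]))
```

```text
[468.39236934 305.96631113 153.80193507] 38.15
open_bottle top 0.8 [214.3, 237.2, 19.7, 17.1]
open_bottle side 0.79 [302.3, 215.1, 20.4, 34.2]
open_bottle side 0.51 [250.4, 197.7, 28.4, 19.0]
green_carton top 0.92 [377.9, 225.1, 42.9, 25.8]
green_carton side 0.79 [329.3, 155.0, 14.2, 27.1]
strip_carton side 0.96 [234.7, 208.9, 25.7, 27.1]
[[612.4 116.8]] [[256.0, 188.0], [221.0, 187.0], [256.0, 174.0], [222.0, 173.0], [255.0, 186.0], [220.0, 185.0], [256.0, 172.0], [221.0, 171.0]]
```

View pics/c11.png

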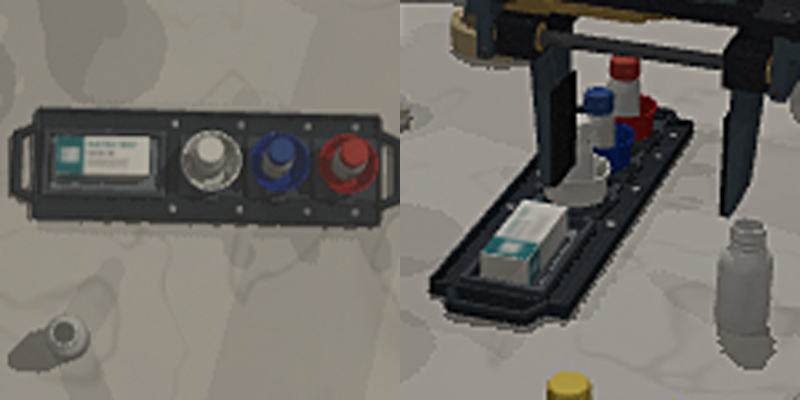

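Everything is in place: carton flat in the bay (top (239,179)), bottles upright in their wells, and the open bottle and green carton unmoved. I hand in.

```bash
python3 -c "
from workcell import *
print(job_done())"
```

```text
the job is handed in; nothing more can be done
None
```

I handed the job in at about 38 s: in the last pictures each capped bottle stands in the well of its cap's colour, the strip carton lies flat in the bay, and the open bottle and green carton have not moved. `job_done()` returned no verdict.

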